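# Shut and latch the cassette rack

## Task

Push the instrument cassette with the green corners that sticks out of the steel rack fully home against the back. Then swing the rack's gate shut, lifting its latch bar by the green knob over the striker without ramming it, and let the bar drop right down into the catch so that the gate is held. Leave the other things on the counter where they stand.

Things in the scene. Friction and masses are not known exactly. Their poses are not given: they have to be found in the camera images.
- rack: stainless rod rack for cassettes, 194 mm deep, 158 wide, 102 high, fixed on the counter; ledges 20 and 60 mm up; open at front and top. Origin on the counter under its middle; x points from the open front to the back, y to the left seen from the front. Front posts at x -100, y +75 (carries the gate) and y -75 mm (carries the catch).
- cassette: stainless cassette with green corners, 180 mm long (its x), 130 wide, 30 high, 0.3 to 0.65 kg, lying on the upper ledges (underside 60 mm up) between side guides with 2 mm play, sticking out of the rack's front. Origin: centre of its underside. Fully home against the rear rods its origin is at rack x = -8 mm, its front face at rack x = -98 mm. Slides with 2 to 8 N.
- lower_cassette: same cassette with blue corners on the lower ledges (underside 20 mm up), already home (origin at about rack x = -9 mm). Stays there.
- gate_hinge (a point): point on the gate's upright hinge axis, 63 mm above the counter, at x = -110, y = +75 mm in the rack's frame. The gate is a flat frame of 8 mm rods, 146 mm from the axis to its far stile, 24 to 102 mm above the counter.
- gate (a joint): gate angle, rad: 0 shut (gate lies along the rack's -y from the hinge), growing as it swings out to the front; at 1.57 it points along the rack's -x; at most 2.3. It stays where it is left (friction 0.03 Nm). With its latch bar down it shuts only to about 0.14, where the bar meets the outside of the striker.
- latch (a joint): tilt of the latch bar, rad: 0 level on its rest, growing as the knob is lifted, to 0.6; falls back by its weight (0.12 kg). Flat steel bar 8 mm thick, 16 high, centre 108 mm up, 12 mm outside the gate's plane; pivot 22 mm from the hinge axis, tip 170 mm from it, beyond the gate's far edge. Clears the striker above 0.17. Latched: 0, behind the striker, gate play 0.03.
- knob (a point): middle of the green knob on the latch bar: upright, round, 16 mm diameter, 40 tall, from 116 to 156 mm above the counter with the bar down (this point 136 mm). It is 105 mm along the gate from the hinge axis, 83 mm from the bar's pivot, 12 mm outside the gate's plane; with the gate shut at x = -122, y = -30 mm in the rack's frame. Free all round above the bar.
- catch: catch bracket on the rack's right front post. Origin: back of its floor, at x -104, y -85, z 98 mm in the rack's frame, axes as the rack's. Its striker is the dark square upright lip in front: 8 mm thick (x -35 to -27 mm from this origin), 18 mm wide, top 122 mm above the counter, no ramp. The bar drops into the 20 mm gap between striker and back plate.
- bottle: white bottle with blue cap, 64 mm diameter, 170 mm tall, standing loose; origin at the centre of its base. To be left alone.
- jar: blue jar with white lid, 76 mm diameter, 100 mm tall, standing loose; origin at the centre of its base. To be left alone.
- beaker: steel cup, 80 mm diameter, 85 mm tall, standing loose; origin at the centre of its base. To be left alone.
- brush: white cleaning brush lying loose, handle along its x; origin under its middle. To be left alone.
Mind the look-alikes: they are no part of the job. What is shaped like the cassette but purple or red is not meant.

How it is judged:
By the outcome, as a careful person would: the job done as asked, in the order asked, and still so for the second after the job is handed in, with the robot touching nothing.
It also fails if it takes over 58 s, if anything falls off the work surface, if the arm or the gripper's body presses on something with over 40 N, if the wrist force passes 120 N, or if a joint passes its speed limit or range.

## Robot

A 6-joint arm with a two-finger parallel gripper is mounted at the origin on the work surface. World frame = base frame: x ahead of the robot, y to its left, z up, the work surface at z = 0. Lengths are in m, angles in degrees, forces in N, time in s.
With the tool pointing down it reaches from about 0.375 to 0.9 m from the base axis. Payload 3.1 kg.
Tool frame: the origin (TCP) lies midway between the tips of the shut fingers; the grasp point (between the pads) lies 19 mm behind it; z points along the fingers, y is the direction in which the jaws open and shut (so a half turn about z gives the same grasp; the last joint's range is limited). The gripper opens to 87 mm and grips with 3 to 60 N. Pads are 19 mm wide; open, the fingers measure 117 mm over their backs; the gripper's body (75 mm by 190 mm) begins 51 mm behind the grasp point.
Start: joints at [57.84, 30.224, 82.088, -0, 67.689, -10.227], TCP at [0.233, 0.58, 0.223] pointing down, gripper open.
Joint ranges: [-176.69, 176.69], [-43.24, 126.21], [12.49, 139.97], [-82, 262], [0, 151.66], [-163.58, 163.58]. Speed limits (degrees/s): [159.86, 159.86, 180, 180, 180, 180].

## Interface

Orientations are given as a 3x3 rotation matrix whose columns are the frame's x, y, z axes.
In Python, from rig import status, vision, bot, models gives the robot as it stands.
- The arm moves only by the tool send_rows, never from a script. Its argument "moves" is a list of rows, each a list of 7 numbers: the shift along the tool's x, y, z in units of 25 mm (1.0 is 25 mm), then the turn, a rotation vector about the tool's x, y, z in units of 10 degrees (1.0 is 10 degrees), then the closure, from -1 (fully open) to 1 (shut), so that 0 is half open. In form: [[dx, dy, dz, rx, ry, rz, hand], ...]. A call has 1 to 12 rows; each row shifts and turns the commanded pose from where the row before left it, along the tool's axes as they then stand; what a row does not reach is not made up. A row lasts 1/8 s, in which the tool goes at most 62.5 mm and 10.7 degrees, less where a joint would pass 70% of its speed; a pose out of reach is approached as far as the arm can. A call is refused whole if a number of a shift passes 1 or a number of a turn 1, either way. A call with a gripper value outside its range is refused whole. The fingers move at their own pace and stop on an object; the grip force is fixed at half the most. Time passes only in rows, so rows that do not move let the fingers close. It gives the time, the measured TCP pose, the force and the opening at its end, in the units of the state.
- status.read_state(): the state, without advancing time (a new reading comes with each control period).
- vision.capture(name): name is "scene" or "top"; returns a dict with "img" (384x512x3 uint8, red, green, blue), "depth" (384x512 float32, m along the optical axis (not along the pixel's ray), 0 where there is no reading), "fx", "fy", "cx", "cy" (pixels), "distortion" ([k1, k2, p1, p2, k3] as OpenCV has them; the pictures are not rectified), "pose" (4x4, takes a point from camera to world coordinates). Camera axes: x right, y up, looking along -z (the intrinsics and any distortion apply to the point x, -y, -z); pixel columns grow to the right and rows downward; lengths in m; the calibration is good to about 2 mm. A picture is of the moment at which its call begins.
- bot.hand_in(): hands the job in, once; it reports no verdict.
Trained networks look in the newest picture that a camera, given by its name, has taken for a name from the list of things; names that differ only in an ending like _2 or _b are one class to them, and where a whole thing is asked for, a point or a joint stands for the part that bears it (a point fixed in the world has none). Each returns a list of dicts, best first, with "confidence" (0 to 1); they miss things now and then, are a little off and sometimes report something else, mostly with a low value. They report only what shows in the picture. A call takes as long as a camera call. They do not tell look-alikes from the thing itself.
- models.masks_of(camera, name): "mask" (384x512 bool, what is visible of it) and "extent" ([left, top, right, bottom] in pixels, round what is visible of it).
- models.landmark_of(camera, name): "point" ([column, row] in pixels: a listed point, or the origin of a listed thing).
The state is a dict: "time_s": time; "joint_positions": joint angles; "qvel": joint speeds; "tau": joint torques, N m; "position": TCP position; "tcp_rot": TCP orientation; "force": force on the tool from outside, world axes, zero at the start; "moment": the same for the moment, N m; "opening": opening from 0.0 (shut) to 1.0 (fully open).
Only numpy, scipy, OpenCV 4.12 (cv2) and the standard library are available. Lean on these libraries where they do the work, as an engineer would, in place of code of your own. Each camera call takes 0.05 s, during which the arm holds its last target.

## Working session

There is one attempt and no reset: what is moved stays moved. The work goes in short steps, Python scripts to look and compute and a tool call to move; the robot and the scene stay as the last step left them, time stands still between calls to the robot, and variables do not carry over. Pictures are saved under pics/ and viewed, and the job is handed in when it is done.

Besides the shell and the picture viewer there is one more tool, called after "Request:" as name(argument=value, ...) on one line, values as JSON. send_rows: Moves the arm, as the interface text tells. Its arguments: {"type":"object","properties":{"moves":{"type":"array"}},"required":["moves"]}

```bash
ls; mkdir -p pics
python3 - <<'E'
from rig import status, vision, bot, models
import cv2
print(status.read_state())
for n in ["scene","top"]:
    c=vision.capture(n)
    print(n,c["fx"],c["fy"],c["cx"],c["cy"],c["distortion"],c["pose"].tolist() if hasattr(c["pose"],'tolist') else c["pose"])
    cv2.imwrite(f"pics/{n}0.png",cv2.cvtColor(c["img"],cv2.COLOR_RGB2BGR))
    for k in ["rack","cassette","lower_cassette","gate_hinge","gate","knob","catch","latch"]:
        print(k,[(round(d["confidence"],2),[round(float(v)) for v in d["point"]]) for d in models.landmark_of(n,k)] if k not in("gate","latch") else [(round(d["confidence"],2),d["extent"]) for d in models.masks_of(n,k)])
print(status.read_state()["time_s"])
E
```

```text
pics
{'time_s': 0.0, 'joint_positions': array([ 5.78412505e+01,  3.02797039e+01,  8.21575319e+01, -1.56256806e-03,
        6.76892215e+01, -1.02279578e+01]), 'qvel': array([ 0.03692165, -0.02770838,  0.08916517, -0.02684665, -0.08910631,
       -0.00969069]), 'tau': array([-1.61853964e-04, -4.40037632e+01, -1.76592493e+01,  6.32674713e-02,
        5.81607269e-02, -1.83167340e-04]), 'position': array([0.23301188, 0.57913556, 0.22155737]), 'tcp_rot': array([[-9.27639336e-01,  3.73475478e-01, -1.15340374e-03],
       [ 3.73477079e-01,  9.27637499e-01, -1.88190344e-03],
       [ 3.67095770e-04, -2.17649752e-03, -9.99997564e-01]]), 'force': array([-0.0292627 , -0.21568902, -0.21418161]), 'moment': array([ 0.00937026, -0.00099849,  0.01740955]), 'opening': 0.998334346951426}
scene 356.6020475637582 356.6020475637582 253.583741439646 193.65537274493497 [-0.05099733  0.          0.          0.          0.        ] [[0.9092822825052118, -0.2615535220037056, 0.323721308921067, 0.9732061403240647], [0.41576925563991773, 0.6054325309918674, -0.6786658798565094, -0.8147629677150975], [-0.01848396
[... 450 characters left out ...]
3.9, 171.6, 265.3, 193.5])]
top 489.855382870267 489.855382870267 248.0110046927235 192.75759072699722 [-0.18851264  0.          0.          0.          0.        ] [[0.010951324192061268, 0.9940391856010101, -0.10847195945552546, 0.41687398085378197], [-0.9998867703121359, 0.012005749742779173, 0.00907240474626071, 0.003593884716379062], [0.010320613024747698, 0.10836032236383636, 0.9940581097119017, 1.471139967007067], [0.0, 0.0, 0.0, 1.0]]
rack []
cassette [(0.97, [287, 265]), (0.8, [178, 270]), (0.59, [275, 157])]
lower_cassette []
gate_hinge [(0.78, [248, 176])]
gate [(0.42, [299.7, 177.0, 306.6, 190.9])]
knob [(0.45, [226, 206])]
catch []
latch [(0.7, [216.4, 177.6, 241.4, 225.6])]
0.9
```

Run:
```python
import cv2
a=cv2.imread("pics/scene0.png");b=cv2.imread("pics/top0.png")
cv2.imwrite("pics/s1.png",cv2.resize(a[100:340,130:450],None,fx=2.5,fy=2.5,interpolation=cv2.INTER_CUBIC))
cv2.imwrite("pics/t1.png",cv2.resize(b[100:340,130:450],None,fx=2.5,fy=2.5,interpolation=cv2.INTER_CUBIC))
```

```text
(no output)
```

View pics/scene0.png

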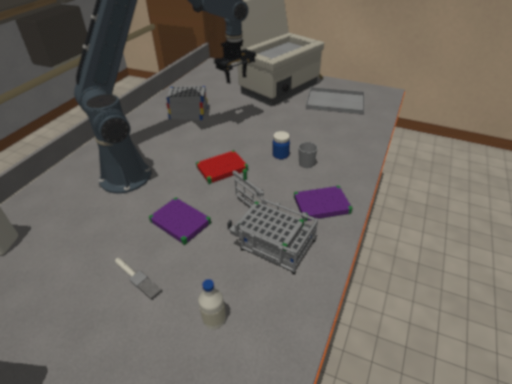

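View pics/top0.png

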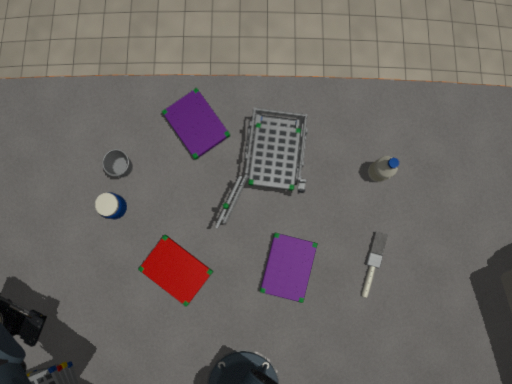

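View pics/s1.png

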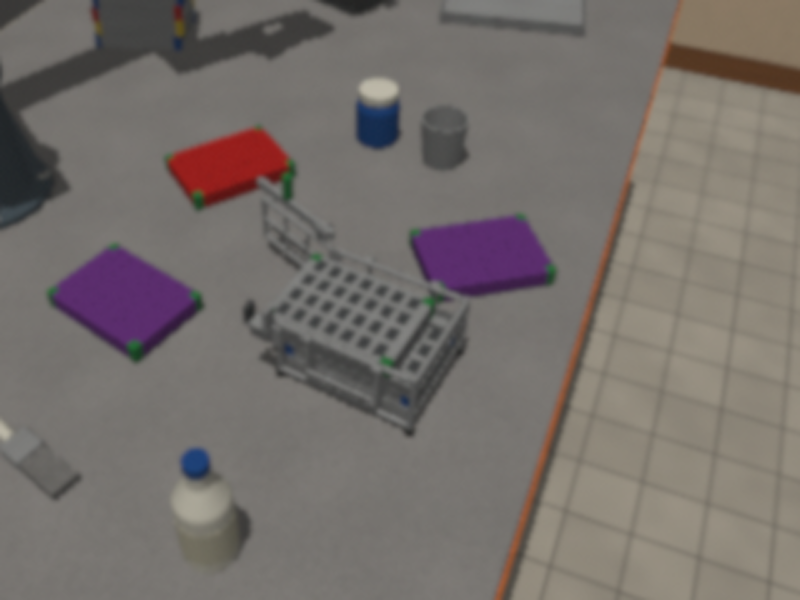

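View pics/t1.png

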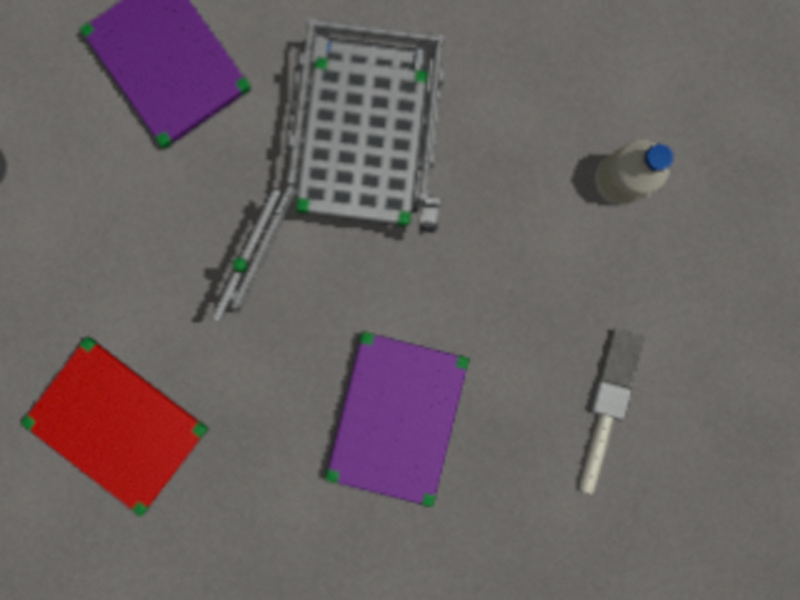

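```bash
cat > h.py <<'E'
import numpy as np, cv2
from rig import status, vision, bot, models
def ray(c,px):
    K=np.array([[c["fx"],0,c["cx"]],[0,c["fy"],c["cy"]],[0,0,1.]])
    u=cv2.undistortPoints(np.array(px,float).reshape(-1,1,2),K,np.array(c["distortion"],float)).reshape(-1,2)
    d=np.c_[u[:,0],-u[:,1],-np.ones(len(u))]
    P=np.array(c["pose"]); return P[:3,3],d@P[:3,:3].T
def atz(c,px,z):
    o,d=ray(c,px); z=np.broadcast_to(z,(len(d),)); return o+d*((z-o[2])/d[:,2])[:,None]
def proj(c,X):
    P=np.linalg.inv(np.array(c["pose"])); X=np.array(X,float).reshape(-1,3)
    p=X@P[:3,:3].T+P[:3,3]; q=np.c_[p[:,0],-p[:,1],-p[:,2]]
    K=np.array([[c["fx"],0,c["cx"]],[0,c["fy"],c["cy"]],[0,0,1.]])
    return cv2.projectPoints(q,np.zeros(3),np.zeros(3),K,np.array(c["distortion"],float))[0].reshape(-1,2)
def green(img):
    h=cv2.cvtColor(img,cv2.COLOR_RGB2HSV); m=cv2.inRange(h,(45,90,40),(80,255,255))
    n,l,s,ce=cv2.connectedComponentsWithStats(m); return [(ce[i],s[i,4]) for i in range(1,n) if s[i,4]>3]
E
python3 - <<'E'
from h import *
for n in ["scene","top"]:
    c=vision.capture(n)
    for p,a in green(c["img"]): print(n,p.round(1),a,atz(c,[p],.09)[0].round(3), atz(c,[p],.136)[0].round(3))
    if n=="top": cr=c["img"][95:240,200:320];f=4
    else: cr=c["img"][160:275,215:330];f=5
    o=cv2.cvtColor(cv2.resize(cr,None,fx=f,fy=f,interpolation=cv2.INTER_CUBIC),cv2.COLOR_RGB2BGR)
    cv2.imwrite(f"pics/{n}2.png",o)
E
```

```text
scene [244.7 172.1] 29 [0.494 0.118 0.09 ] [0.521 0.065 0.136]
scene [209. 180.] 13 [0.395 0.024 0.09 ] [ 0.428 -0.023  0.136]
scene [350.2 208.2] 10 [0.897 0.08  0.09 ] [0.901 0.03  0.136]
scene [208.3 218.9] 10 [ 0.493 -0.149  0.09 ] [ 0.52  -0.187  0.136]
scene [301.7 220.1] 9 [ 0.768 -0.035  0.09 ] [ 0.78  -0.079  0.136]
scene [183.7 239.6] 30 [ 0.468 -0.256  0.09 ] [ 0.497 -0.288  0.136]
scene [284.4 244.1] 9 [ 0.753 -0.15   0.09 ] [ 0.766 -0.188  0.136]
top [195.6  90. ] 17 [0.869 0.148 0.09 ] [0.854 0.143 0.136]
top [163.9 111.6] 17 [0.803 0.239 0.09 ] [0.79  0.231 0.136]
top [257.9 124.7] 18 [ 0.766 -0.036  0.09 ] [ 0.754 -0.034  0.136]
top [297.9 130.1] 22 [ 0.752 -0.151  0.09 ] [ 0.741 -0.146  0.136]
top [227.  133.7] 22 [0.738 0.053 0.09 ] [0.727 0.052 0.136]
top [194.8 155.8] 24 [0.672 0.145 0.09 ] [0.664 0.14  0.136]
top [250.1 181.8] 25 [ 0.599 -0.015  0.09 ] [ 0.593 -0.014  0.136]
top [291.2 187.2] 22 [ 0.585 -0.132  0.09 ] [ 0.579 -0.127  0.136]
top [225.4 205.6] 29 [0.53  0.055 0.09 ] [0.527 0.053 0.136]
top [275.9 234.8] 20 [ 0.449 -0.089  0.09 ] [ 0.448 -0.086  0.136]
top [164.6 236.9] 21 [0.439 0.225 0.09 ] [0.439 0.218 0.136]
top [314.5 244.4] 17 [ 0.423 -0.198  0.09 ] [ 0.423 -0.192  0.136]
top [140.2 268.7] 18 [0.348 0.293 0.09 ] [0.351 0.283 0.136]
top [209.8 271.3] 18 [0.345 0.096 0.09 ] [0.347 0.092 0.136]
top [262. 290.] 21 [ 0.294 -0.051  0.09 ] [ 0.298 -0.049  0.136]
top [301.  299.8] 20 [ 0.268 -0.161  0.09 ] [ 0.272 -0.156  0.136]
top [185.3 303.5] 16 [0.254 0.163 0.09 ] [0.259 0.158 0.136]
```

View pics/top2.png

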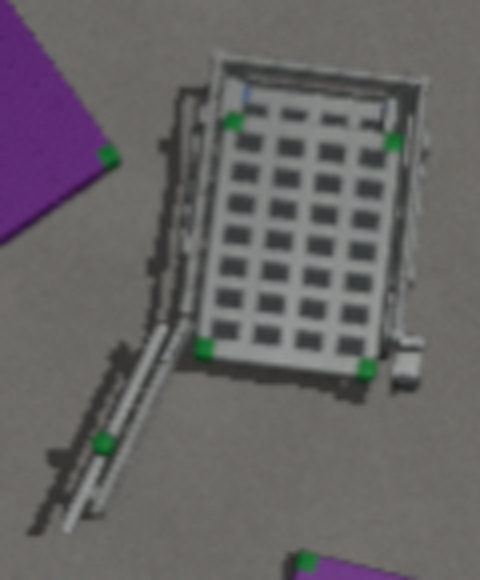

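View pics/scene2.png

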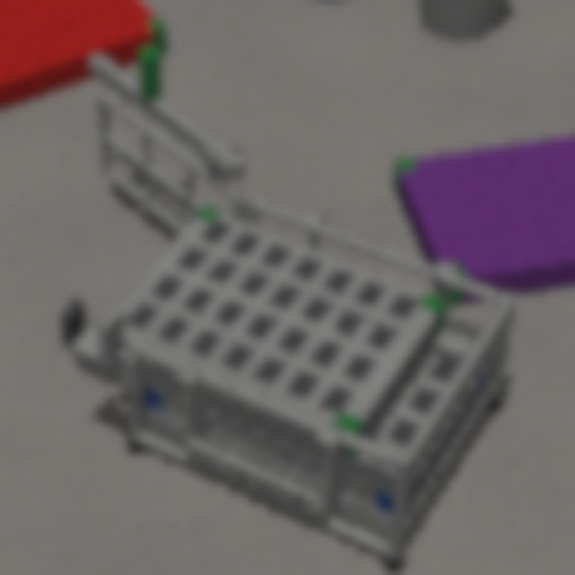

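Run:
```python
from h import *
c=vision.capture("top")
f=lambda x,y:[200+x/4-.375,95+y/4-.375]
print(atz(c,[f(218,62),f(422,82),f(182,325),f(405,345),f(405,380)],[.098,.098,.1,.122,.122]).round(4))
print(atz(c,[f(103,442),f(67,530),f(162,327)],[.15,.116,.116]).round(4))
print(atz(c,[f(204,349),f(366,368),f(234,122),f(393,142)],[.09]*4).round(4))
s=vision.capture("scene")
g=lambda x,y:[215+x/5-.4,160+y/5-.4]
print(atz(s,[g(150,65),g(155,97),g(138,445),g(397,563),g(75,310),g(345,423),g(432,303),g(208,215)],[.15,.116,0,0,.12,.09,.09,.09]).round(4))
# knob triangulation
def tri(p,q):
    o1,d1=ray(c,[p]);o2,d2=ray(s,[q]);A=np.c_[d1[0],-d2[0]];t=np.linalg.lstsq(A,o2-o1,rcond=None)[0]
    a=o1+d1[0]*t[0];b=o2+d2[0]*t[1];return a.round(4),b.round(4)
print("knobtop",tri(f(103,442),g(152,50)))
print("rearleft",tri(f(204,349),g(208,213)))
print(s["depth"][165:182,245].round(3))
```

```text
[[ 8.071e-01 -2.400e-02  9.800e-02]
 [ 7.948e-01 -1.718e-01  9.800e-02]
 [ 6.144e-01 -2.000e-04  1.000e-01]
 [ 5.992e-01 -1.557e-01  1.220e-01]
 [ 5.746e-01 -1.557e-01  1.220e-01]]
[[0.5266 0.0524 0.15  ]
 [0.4681 0.0776 0.116 ]
 [0.6105 0.0138 0.116 ]]
[[ 0.5988 -0.0161  0.09  ]
 [ 0.5866 -0.1316  0.09  ]
 [ 0.7646 -0.0361  0.09  ]
 [ 0.7517 -0.1513  0.09  ]]
[[ 0.5306  0.0458  0.15  ]
 [ 0.5296  0.0532  0.116 ]
 [ 0.6098 -0.1494  0.    ]
 [ 0.7962 -0.1699  0.    ]
 [ 0.5762 -0.1576  0.12  ]
 [ 0.7513 -0.1513  0.09  ]
 [ 0.7662 -0.0362  0.09  ]
 [ 0.6019 -0.0177  0.09  ]]
knobtop (array([0.5261, 0.0522, 0.1566]), array([0.5286, 0.0537, 0.1568]))
rearleft (array([ 0.5989, -0.0161,  0.089 ]), array([ 0.6007, -0.0151,  0.0892]))
[1.452 1.458 1.458 1.459 1.229 1.22  1.225 1.223 1.225 1.228 1.229 1.236
 1.237 1.238 1.242 1.248 1.252]
```

```bash
cat > fit.py <<'E'
from h import *
from scipy.optimize import least_squares
R=np.array([[86,75],[86,-75],[86,-75],[-100,-75],[-135,-85]])/1e3
W=np.array([[.8071,-.024],[.7948,-.1718],[.7962,-.1699],[.6098,-.1494],[.576,-.157]])
C=np.array([[.5994,-.0165],[.5866,-.1316],[.7650,-.0361],[.7517,-.1513]])
def T(p,X): 
    c,s=np.cos(p[2]),np.sin(p[2]); return X@np.array([[c,s],[-s,c]])+p[:2]
def res(p):
    r=(T(p,R)-W).ravel()
    Ci=(C-p[:2])@np.array([[np.cos(p[2]),-np.sin(p[2])],[np.sin(p[2]),np.cos(p[2])]])
    m=Ci.mean(0)
    sk=(Ci[2:]-Ci[:2])[:,1]; sk2=(Ci[0]-Ci[1])[0],(Ci[2]-Ci[3])[0]
    return np.r_[r,m[1]*2,sk,sk2]
s=least_squares(res,[.7,-.08,-.1]);p=s.x
if __name__=="__main__":
    print(p,np.degrees(p[2]),(s.fun*1e3).round(1))
    Ri=np.array([[np.cos(p[2]),-np.sin(p[2])],[np.sin(p[2]),np.cos(p[2])]])
    print("C in rack",((C-p[:2])@Ri*1e3).round(1),((C-p[:2])@Ri*1e3).mean(0))
    print("hinge",T(p,np.array([[-.11,.075]])))
    for k in ([.5275,.0532],[.4681,.0776],[.6105,.0138]): print("pt in rack",((np.array(k)-p[:2])@Ri*1e3).round(1))
E
python3 fit.py
cat > ov.py <<'E'
import sys
from fit import *
def ov(n,out,g,lat=0,crop=None,cx=None,f=5):
    c=vision.capture(n); x0,y0,x1,y1=crop
    o=cv2.cvtColor(cv2.resize(c["img"][y0:y1,x0:x1],None,fx=f,fy=f,interpolation=cv2.INTER_CUBIC),cv2.COLOR_RGB2BGR)
    def L(P,col):
        P=np.array(P,float)/1e3; w=np.c_[T(p,P[:,:2]),P[:,2]]; q=(proj(c,w)-[x0,y0]+.5)*f
        cv2.polylines(o,[q.round().astype(int)],False,col,1)
    L([[86,75,98],[86,-75,98],[-100,-75,98],[-100,75,98],[86,75,98]],(0,0,255))
    for a in (86,-100):
        for b in (75,-75): L([[a,b,0],[a,b,98]],(0,0,255))
    L([[-139,-94,122],[-131,-94,122],[-131,-76,122],[-139,-76,122],[-139,-94,122]],(0,255,255))
    cg,sg=np.cos(g),np.sin(g); 
    G=lambda d,off,z:[-110-sg*d-cg*off, 75-cg*d+sg*off, z]   # dir at 0 = -y; out = -x
    L([G(0,0,24),G(146,0,24),G(146,0,102),G(0,0,102)],(255,0,0))
    cl,sl=np.cos(lat),np.sin(lat)
    B=lambda d,z:G(22+d*cl-z*sl,12,108+d*sl+z*cl)
    L([B(0,0),B(148,0)],(255,0,255)); L([B(83,8),B(83,48)],(255,0,255))
    if cx is not None: L([[cx-90,65,90],[cx+90,65,90],[cx+90,-65,90],[cx-90,-65,90],[cx-90,65,90]],(0,255,0))
    cv2.imwrite(out,o)
TC=(195,95,320,240); SC=(215,160,330,275)
E
python3 - <<'E'
from ov import *
ov("top","pics/t3.png",2.0,0,TC,-25,4);ov("scene","pics/s3.png",2.0,0,SC,-25,5)
E
```

```text
[ 0.71733316 -0.08777463 -0.1106284 ] -6.3385401925233 [ 4.   1.3 -0.3 -0.  -1.7 -1.9 -0.1 -1.9 -2.2 -0.4 -1.4 -1.2 -1.4  0.
  0.5]
C in rack [[-125.1   57.8]
 [-125.1  -58. ]
 [  41.7   56.6]
 [  41.2  -59.3]] [-41.83403432  -0.72338668]
hinge [[ 0.61628582 -0.0010888 ]]
pt in rack [-204.2  119.2]
pt in rack [-266.   136.8]
pt in rack [-117.4   89.2]
```

View pics/t3.png

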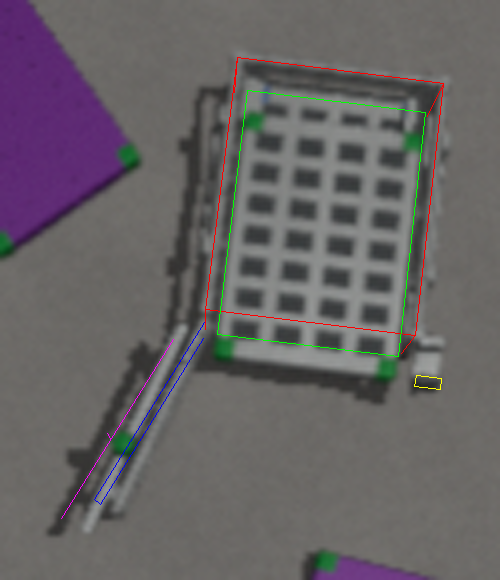

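View pics/s3.png

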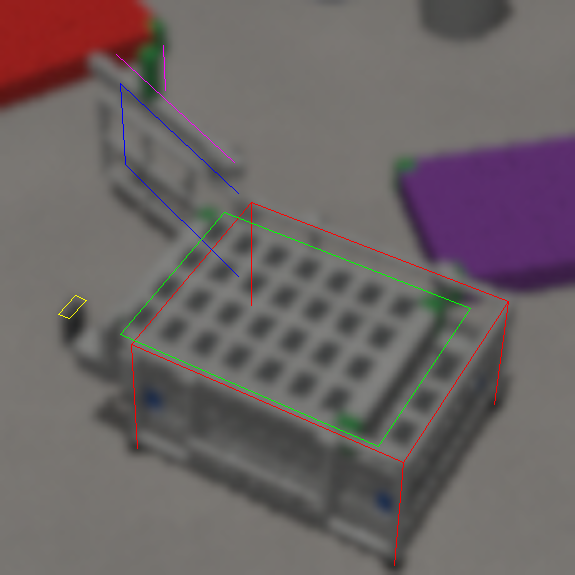

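Run:
```python
from ov import *
ov("top","pics/t4.png",1.89,0,TC,-42,4);ov("scene","pics/s4.png",1.89,0,SC,-42,5)
```

```text
(no output)
```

View pics/t4.png

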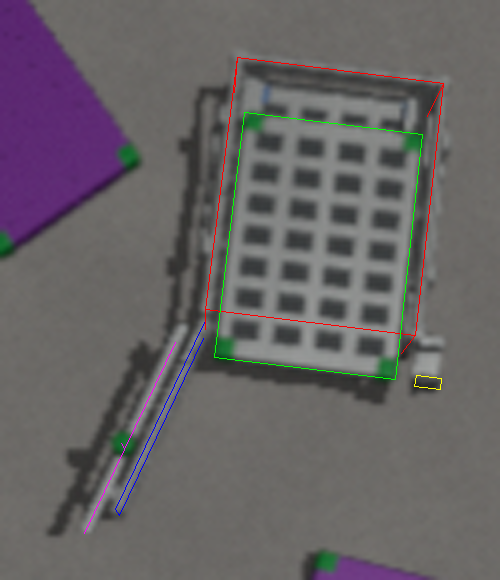

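View pics/s4.png

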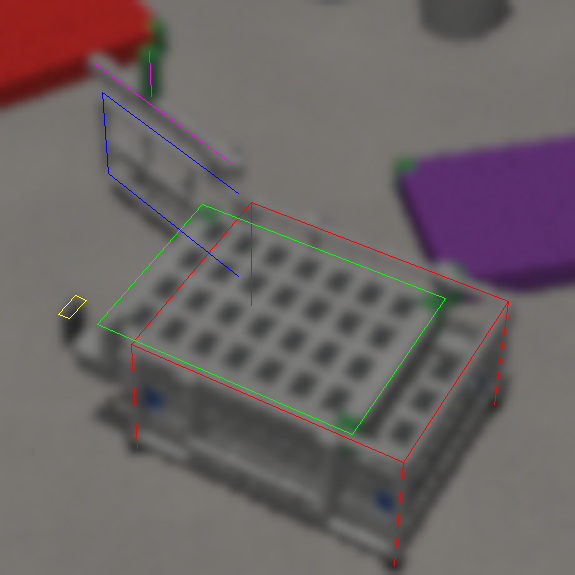

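Request:
send_rows(moves=[[0,0,0,0,0,-0.78,1],[0,0,0,0,0,-0.78,1],[-0.6,-1,0,0,0,0,1],[-0.6,-1,0,0,0,0,1],[-0.6,-1,0,0,0,0,1],[-0.6,-1,0,0,0,0,1],[-0.6,-1,0,0,0,0,1],[-0.6,-1,0,0,0,0,1],[-0.6,-1,0,0,0,0,1],[-0.6,-1,0,0,0,0,1],[-0.6,-1,0,0,0,0,1],[-0.6,-1,0,0,0,0,1]])

```text
time_s: 2.8
position: [0.3554, 0.3139, 0.2228]
tcp_rot: [[-0.994, 0.11, 0.001], [0.11, 0.994, 0.0], [-0.001, 0.0, -1.0]]
force: [1.1, 0.1, 0.5]
opening: 0.001
```

Request:
send_rows(moves=[[-0.6,-1,0,0,0,0,1],[-0.6,-1,0,0,0,0,1],[-0.6,-1,0,0,0,0,1],[-0.6,-1,0,0,0,0,1],[-0.6,-1,0,0,0,0,1],[-0.6,-1,0,0,0,0,1],[-0.6,-1,0,0,0,0,1],[-0.6,-1,0,0,0,0,1],[-0.6,-1,0,0,0,0,1],[-0.6,-1,0,0,0,0,1],[-0.6,-1,0,0,0,0,1],[-0.6,-1,0,0,0,0,1]])

```text
time_s: 4.3
position: [0.5012, -0.0042, 0.2227]
tcp_rot: [[-0.994, 0.11, 0.0], [0.11, 0.994, -0.0], [-0.0, 0.0, -1.0]]
force: [0.7, -0.5, -0.0]
opening: 0.008
```

```bash
cat > st.py <<'E'
from fit import *
s=status.read_state()
def inrack(x): 
    Ri=np.array([[np.cos(p[2]),-np.sin(p[2])],[np.sin(p[2]),np.cos(p[2])]])
    return np.r_[(np.array(x[:2])-p[:2])@Ri*1e3, x[2]*1e3]
if __name__=="__main__":
    print(round(s["time_s"],2),"TCP rack mm",inrack(s["position"]).round(1),"yaw x rel rack",round(np.degrees(np.arctan2(s["tcp_rot"][1,0],s["tcp_rot"][0,0])-p[2]),2))
    print(s["tcp_rot"].round(3).tolist(),s["force"].round(1),round(s["opening"],3),s["joint_positions"].round(1))
E
python3 st.py
```

```text
4.3 TCP rack mm [-224.    59.2  222.7] yaw x rel rack 180.0
[[-0.994, 0.11, 0.0], [0.11, 0.994, -0.0], [-0.0, 0.0, -1.0]] [ 0.7 -0.5 -0. ] 0.008 [-13.3  20.7  99.6   0.   59.7 -96.9]
```

Request:
send_rows(moves=[[-0.8,-0.8,0,0,0,0,1],[-0.8,-0.8,0,0,0,0,1],[-0.8,-0.8,0,0,0,0,1],[0,0,1,0,0,0,1],[0,0,1,0,0,0,1],[0,0,1,0,0,0,1],[0,0,1,0,0,0,1],[0,0,1,0,0,0,1],[0,0,1,0,0,0,1],[0,0,0,0,0,0,1]])

```text
time_s: 5.55
position: [0.5524, -0.0691, 0.071]
tcp_rot: [[-0.994, 0.11, -0.004], [0.11, 0.994, 0.001], [0.004, 0.001, -1.0]]
force: [-0.1, 0.2, 0.5]
opening: 0.004
```

```bash
python3 st.py
python3 - <<'E'
from ov import *
ov("top","pics/t5.png",1.89,0,(175,75,340,220),-42,4);ov("scene","pics/s5.png",1.89,0,SC,-42,5)
E
```

```text
5.55 TCP rack mm [-166.     0.3   71. ] yaw x rel rack 180.0
[[-0.994, 0.11, -0.004], [0.11, 0.994, 0.001], [0.004, 0.001, -1.0]] [-0.1  0.2  0.5] 0.004 [ -18.6   37.7   98.7   -0.    43.7 -102.3]
```

View pics/s5.png

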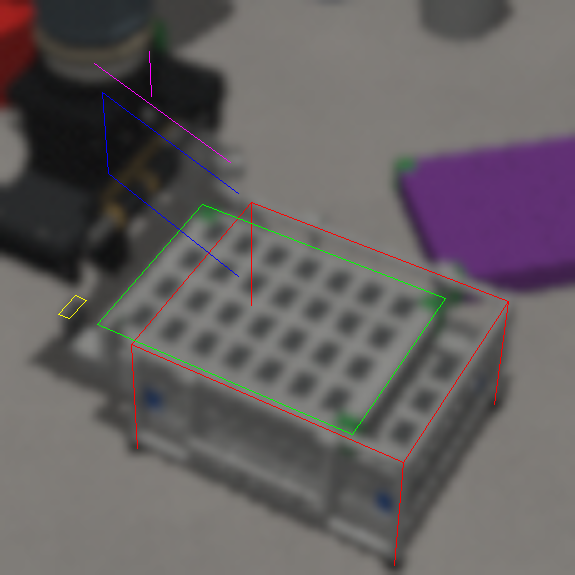

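Request:
send_rows(moves=[[-0.4,0,0,0,0,0,1],[-0.4,0,0,0,0,0,1],[-0.2,0,0,0,0,0,1],[-0.2,0,0,0,0,0,1],[-0.2,0,0,0,0,0,1],[-0.2,0,0,0,0,0,1],[-0.2,0,0,0,0,0,1]])

```text
time_s: 6.52
position: [0.5987, -0.0745, 0.0725]
tcp_rot: [[-0.994, 0.11, -0.0], [0.11, 0.994, 0.0], [0.0, 0.0, -1.0]]
force: [-2.2, 0.6, 1.6]
opening: 0.003
```

Request:
send_rows(moves=[[-0.2,0,0,0,0,0,1],[-0.1,0,0,0,0,0,1],[-0.1,0,0,0,0,0,1]])

```text
time_s: 6.9
position: [0.6084, -0.0756, 0.0725]
tcp_rot: [[-0.994, 0.11, -0.001], [0.11, 0.994, 0.0], [0.001, 0.0, -1.0]]
force: [-3.8, 0.6, 1.6]
opening: 0.008
```

```bash
python3 st.py
```

```text
6.9 TCP rack mm [-1.097e+02  1.000e-01  7.250e+01] yaw x rel rack 180.01
[[-0.994, 0.11, -0.001], [0.11, 0.994, 0.0], [0.001, 0.0, -1.0]] [-3.8  0.6  1.6] 0.008 [ -17.5   40.5   90.4   -0.    49.  -101.2]
```

Sliding at about 4 N. I'll continue slowly until the force rises.

Request:
send_rows(moves=[[-0.06,0,0,0,0,0,1],[-0.06,0,0,0,0,0,1]])

```text
time_s: 7.15
position: [0.609, -0.0756, 0.0725]
tcp_rot: [[-0.994, 0.11, -0.006], [0.11, 0.994, 0.001], [0.006, 0.0, -1.0]]
force: [-8.9, 0.9, 6.6]
opening: 0.001
```

Request:
send_rows(moves=[[-0.06,0,0,0,0,0,1],[0,0,0,0,0,0,1]])

```text
time_s: 7.4
position: [0.609, -0.0755, 0.0724]
tcp_rot: [[-0.994, 0.11, -0.008], [0.11, 0.994, 0.001], [0.009, 0.0, -1.0]]
force: [-9.7, 0.1, 6.6]
opening: 0.006
```

Request:
send_rows(moves=[[-0.06,0,0,0,0,0,1],[0,0,0,0,0,0,1]])

```text
time_s: 7.65
position: [0.6091, -0.0755, 0.0723]
tcp_rot: [[-0.994, 0.109, -0.012], [0.109, 0.994, 0.002], [0.012, 0.001, -1.0]]
force: [-12.7, -1.1, 7.7]
opening: 0.007
```

Request:
send_rows(moves=[[-0.1,0,0,0,0,0,1],[-0.1,0,0,0,0,0,1],[0,0,0,0,0,0,1]])

```text
time_s: 8.02
position: [0.6091, -0.0752, 0.072]
tcp_rot: [[-0.994, 0.109, -0.022], [0.109, 0.994, 0.004], [0.023, 0.001, -1.0]]
force: [-20.4, -0.1, 15.5]
opening: 0.004
```

Request:
send_rows(moves=[[0.5,0,0,0,0,0,1],[0.8,0,0,0,0,0,1],[0.8,0,0,0,0,0,1],[0.4,0,-1,0,0,0,1],[0,0,-1,0,0,0,1],[0,0,-1,0,0,0,1],[0,0,-1,0,0,0,1],[0,0,-1,0,0,0,1],[1,0,-1,0,0,0,1],[1,0,0,0,0,0,1],[1,0,0,0,0,0,1],[1,0,0,0,0,0,1]])

```text
time_s: 9.52
position: [0.4591, -0.0594, 0.2233]
tcp_rot: [[-0.994, 0.11, 0.006], [0.11, 0.994, -0.002], [-0.006, -0.001, -1.0]]
force: [0.2, 0.5, 0.6]
opening: 0.008
```

```bash
python3 st.py
python3 - <<'E'
from ov import *
ov("top","pics/t6.png",1.89,0,TC,-8,4);ov("scene","pics/s6.png",1.89,0,SC,-8,5)
E
```

```text
9.53 TCP rack mm [-259.7   -0.3  223.3] yaw x rel rack 180.0
[[-0.994, 0.11, 0.006], [0.11, 0.994, -0.002], [-0.006, -0.001, -1.0]] [0.2 0.5 0.6] 0.008 [ -21.3   17.6  104.7    0.    57.3 -104.9]
```

View pics/s6.png

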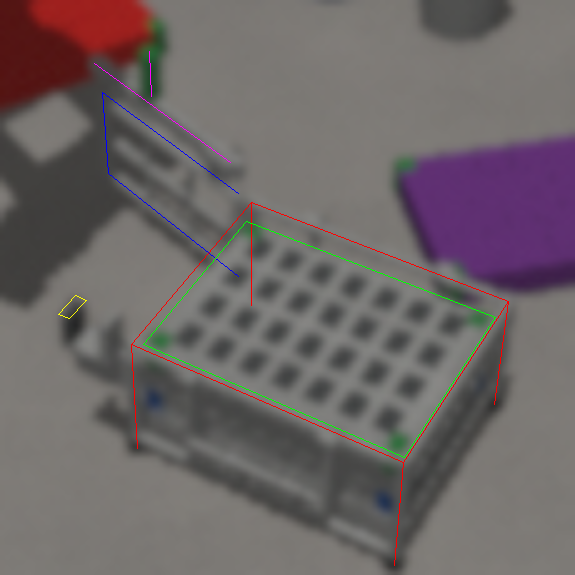

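View pics/t6.png

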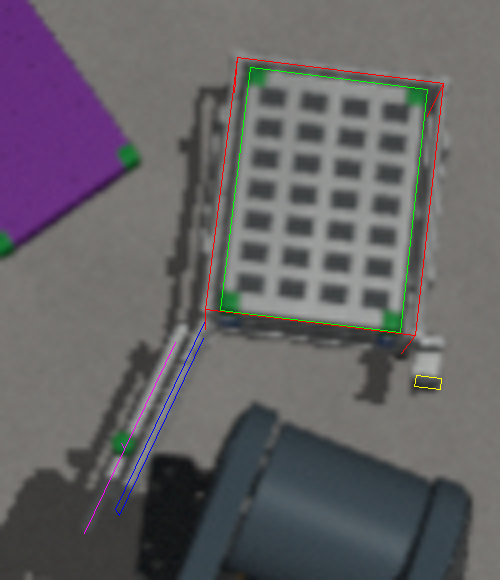

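Request:
send_rows(moves=[[0,0,0,0,0,0.99,-1],[0,0,0,0,0,0.99,-1],[0,0,0,0,0,0.99,-1],[0,0,0,0,0,0.99,-1],[0,0,0,0,0,0.99,-1],[0,0,0,0,0,0.99,-1],[0,0,0,0,0,0.99,-1],[0,0,0,0,0,0.99,-1],[0,0,0,0,0,0.99,-1],[0,0,0,0,0,0.99,-1]])

```text
time_s: 10.88
position: [0.4607, -0.0597, 0.223]
tcp_rot: [[0.27, 0.963, 0.005], [0.963, -0.27, -0.001], [-0.0, 0.005, -1.0]]
force: [-0.6, -0.5, -0.2]
opening: 0.981
```

Request:
send_rows(moves=[[0,0,0,0,0,0.99,-0.5],[0,0,0,0,0,0.99,-0.5],[0,0,0,0,0,0.99,-0.5],[0,0,0,0,0,0.99,-0.5],[0,0,0,0,0,0.99,-0.5],[0,0,0,0,0,0.99,-0.5],[0,0,0,0,0,0.99,-0.5],[0,0,0,0,0,0.99,-0.5],[0,0,0,0,0,0.99,-0.5],[0,0,0,0,0,0.99,-0.5]])

```text
time_s: 12.12
position: [0.4607, -0.0597, 0.223]
tcp_rot: [[0.909, -0.417, 0.005], [-0.417, -0.909, -0.001], [0.005, -0.001, -1.0]]
force: [0.1, -0.3, 0.0]
opening: 0.747
```

```bash
python3 st.py
cat > plan.py <<'E'
from st import *
from scipy.spatial.transform import Rotation as Ro
def pose(g,l,h=35.,dp=(0,0,0)):
    d=np.array([-np.sin(g),-np.cos(g),0]);o=np.array([-np.cos(g),np.sin(g),0]);z=np.array([0,0,1.])
    u=np.cos(l)*d+np.sin(l)*z;n=-np.sin(l)*d+np.cos(l)*z
    P=np.array([-110,75,108])+22*d+12*o+83*u+h*n-19*n+np.array(dp)
    R=np.c_[np.cross(-o,-n),-o,-n]
    w=np.eye(4);Z=Ro.from_euler('z',p[2]).as_matrix()
    w[:3,:3]=Z@R; w[:3,3]=Z@(P/1e3)+[p[0],p[1],0]; return w
def diff(A,B):
    D=np.linalg.inv(A)@B
    return np.r_[D[:3,3]/.025,np.degrees(Ro.from_matrix(D[:3,:3]).as_rotvec())/10]
def cur():
    A=np.eye(4);A[:3,:3]=s["tcp_rot"];A[:3,3]=s["position"];return A
E
python3 - <<'E'
from plan import *
print(diff(cur(),pose(1.89,0)).round(2))
E
python3 - <<'E'
from ov import *
c=vision.capture("top")
for q,a in green(c["img"]):
    if 205<q[0]<245 and 190<q[1]<225: print(q,atz(c,[q],.15))
ov("top","pics/t7.png",1.89,0,TC,-8,4)
ov("scene","pics/s7.png",1.89,0,SC,-8,5)
E
```

```text
12.12 TCP rack mm [-258.2   -0.4  223. ] yaw x rel rack -18.33
[[0.909, -0.417, 0.005], [-0.417, -0.909, -0.001], [0.005, -0.001, -1.0]] [ 0.1 -0.3  0. ] 0.747 [-21.2  17.8 104.5   0.   57.4  93.4]
[ 0.46 -5.2   3.97 -0.   -0.03 -0.  ]
[225.36363636 205.81818182] [[0.52475574 0.05241639 0.15      ]]
```

View pics/t7.png

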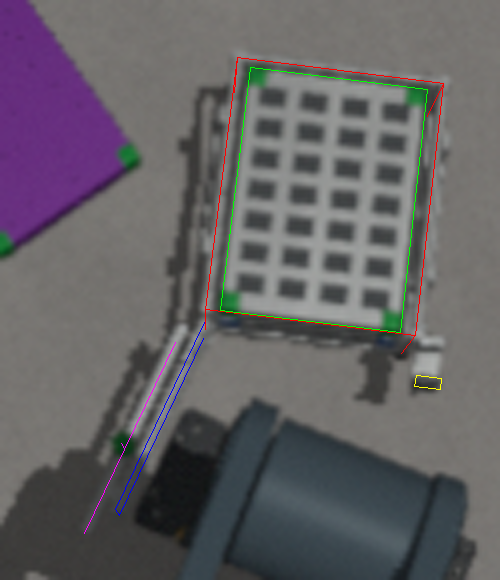

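Request:
send_rows(moves=[[0.09,-0.9,0,0,0,0,-0.5],[0.09,-0.9,0,0,0,0,-0.5],[0.09,-0.9,0,0,0,0,-0.5],[0.09,-0.9,0,0,0,0,-0.5],[0.09,-0.9,0,0,0,0,-0.5],[0,-0.7,0,0,0,0,-0.5],[0,0,0.7,0,0,0,-0.5],[0,0,0.6,0,0,0,-0.5],[0,0,0,0,0,0,-0.5]])

```text
time_s: 13.4
position: [0.5207, 0.0549, 0.1887]
tcp_rot: [[0.911, -0.412, -0.003], [-0.412, -0.911, 0.0], [-0.003, 0.001, -1.0]]
force: [-0.1, 0.3, 0.3]
opening: 0.755
```

```bash
python3 - <<'E'
from plan import *
print(diff(cur(),pose(1.89,0)).round(2),s["time_s"])
E
python3 - <<'E'
from ov import *
ov("scene","pics/s8.png",1.89,0,(185,120,300,235),-8,5)
E
```

```text
[ 0.22 -0.04  2.59  0.01  0.02  0.03] 13.4
```

View pics/s8.png

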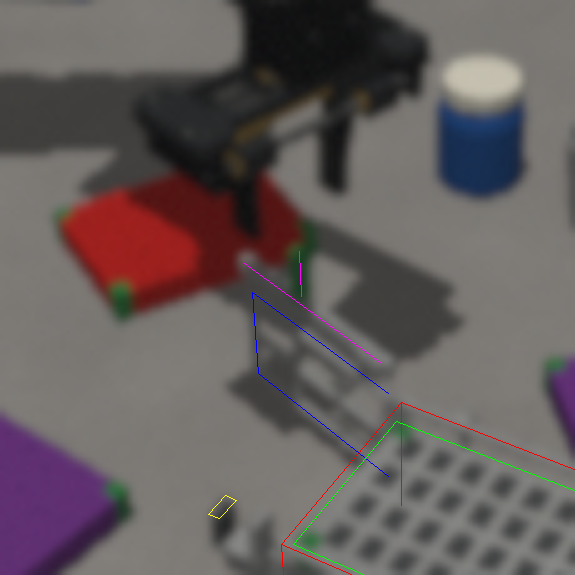

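Request:
send_rows(moves=[[0.1,0,0.7,0,0,0,-0.5],[0.1,0,0.7,0,0,0,-0.5],[0,0,0.6,0,0,0,-0.5],[0,0,0.55,0,0,0,-0.5],[0,0,0,0,0,0,-0.5]])

```text
time_s: 14.08
position: [0.5254, 0.0529, 0.1254]
tcp_rot: [[0.911, -0.412, -0.002], [-0.412, -0.911, 0.0], [-0.002, 0.001, -1.0]]
force: [-0.3, 0.3, 0.5]
opening: 0.751
```

```bash
python3 - <<'E'
from plan import *
print(diff(cur(),pose(1.89,0)).round(2),s["force"].round(1))
E
python3 - <<'E'
from ov import *
ov("scene","pics/s9.png",1.89,0,(185,120,300,235),-8,5)
E
```

```text
[ 0.   -0.03  0.05  0.    0.01  0.03] [-0.3  0.3  0.5]
```

View pics/s9.png

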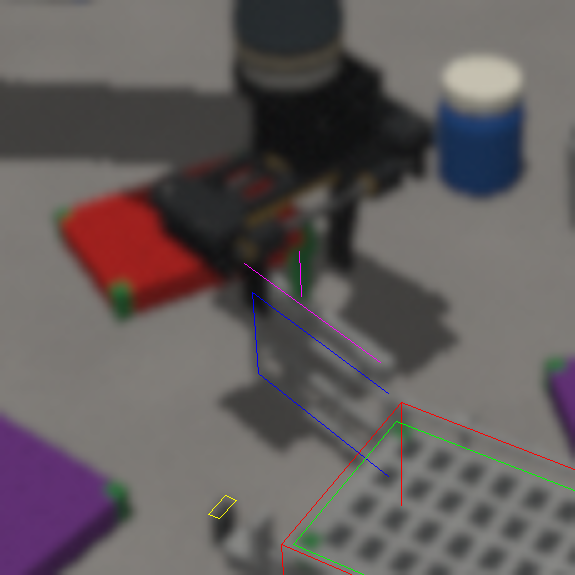

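Knob (pixel ~298,260 in the crop) stands between the fingers. Close.

Request:
send_rows(moves=[[0,0,0,0,0,0,1],[0,0,0,0,0,0,1],[0,0,0,0,0,0,1],[0,0,0,0,0,0,1]])

```text
time_s: 14.62
position: [0.5263, 0.0529, 0.1265]
tcp_rot: [[0.911, -0.412, 0.0], [-0.412, -0.911, -0.0], [0.0, -0.0, -1.0]]
force: [-0.0, -0.6, -0.2]
opening: 0.382
```

Run:
```python
from plan import *
print(s["opening"]*87, diff(cur(),pose(1.89,0)).round(2))
P=[pose(1.89,l) for l in np.linspace(0,.3,5)]
for a,b in zip(P,P[1:]): print(diff(a,b).round(3))
P=[pose(g,.3) for g in np.linspace(1.89,0,25)]
for a,b in list(zip(P,P[1:]))[:3]: print(diff(a,b).round(3))
```

```text
33.27104435464421 [-0.03 -0.02  0.1  -0.   -0.    0.03]
[ 0.057 -0.    -0.247  0.    -0.43  -0.   ]
[ 0.057 -0.    -0.247 -0.    -0.43  -0.   ]
[ 0.057 -0.    -0.247  0.    -0.43  -0.   ]
[ 0.057 -0.    -0.247 -0.    -0.43   0.   ]
[-0.025  0.305  0.008 -0.133  0.    -0.431]
[-0.025  0.305  0.008 -0.133 -0.    -0.431]
[-0.025  0.305  0.008 -0.133  0.    -0.431]
```

Still closing; wait more.

Request:
send_rows(moves=[[0,0,0,0,0,0,1],[0,0,0,0,0,0,1],[0,0,0,0,0,0,1],[0,0,0,0,0,0,1]])

```text
time_s: 15.12
position: [0.5262, 0.0529, 0.1263]
tcp_rot: [[0.911, -0.412, 0.0], [-0.412, -0.911, 0.0], [0.0, -0.0, -1.0]]
force: [-0.6, 0.3, 0.3]
opening: 0.173
```

Request:
send_rows(moves=[[0,0,0,0,0,0,1],[0,0,0,0,0,0,1]])

```text
time_s: 15.38
position: [0.5262, 0.0529, 0.1263]
tcp_rot: [[0.911, -0.412, -0.0], [-0.412, -0.911, 0.0], [-0.0, -0.0, -1.0]]
force: [-0.7, -0.3, 0.7]
opening: 0.172
```

Request:
send_rows(moves=[[0.06,0,-0.25,0,-0.43,0,1],[0.06,0,-0.25,0,-0.43,0,1],[0.06,0,-0.25,0,-0.43,0,1],[0.06,0,-0.25,0,-0.43,0,1],[0,0,0,0,0,0,1]])

```text
time_s: 16.0
position: [0.5344, 0.0491, 0.1498]
tcp_rot: [[0.87, -0.413, -0.27], [-0.394, -0.911, 0.122], [-0.296, -0.0, -0.955]]
force: [0.3, 0.9, -0.4]
opening: 0.175
```

```bash
python3 - <<'E'
from plan import *
print(diff(cur(),pose(1.89,.3,37)).round(2),s["force"].round(1),s["moment"].round(2))
P=[pose(g,.3,37) for g in np.linspace(1.89,0,25)]
print(diff(P[0],P[1]).round(3))
E
python3 - <<'E'
from ov import *
ov("scene","pics/s10.png",1.89,0.3,(185,120,300,235),-8,5)
E
```

```text
[-0.02 -0.02  0.01  0.01  0.01  0.02] [ 0.3  0.9 -0.4] [-0.02  0.04 -0.01]
[-0.025  0.303  0.008 -0.133  0.    -0.431]
```

View pics/s10.png

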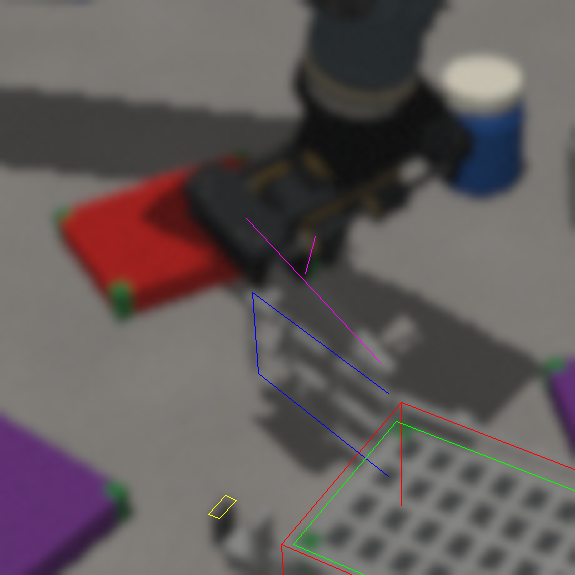

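Request:
send_rows(moves=[[-0.025,0.303,0.008,-0.133,0,-0.431,1],[-0.025,0.303,0.008,-0.133,0,-0.431,1],[-0.025,0.303,0.008,-0.133,0,-0.431,1],[-0.025,0.303,0.008,-0.133,0,-0.431,1],[-0.025,0.303,0.008,-0.133,0,-0.431,1],[-0.025,0.303,0.008,-0.133,0,-0.431,1],[-0.025,0.303,0.008,-0.133,0,-0.431,1],[-0.025,0.303,0.008,-0.133,0,-0.431,1]])

```text
time_s: 17.05
position: [0.5211, -0.0089, 0.1498]
tcp_rot: [[0.936, 0.207, -0.285], [0.198, -0.978, -0.061], [-0.291, 0.001, -0.957]]
force: [3.1, 0.7, -2.9]
opening: 0.174
```

```bash
cat > chk.py <<'E'
from plan import *
import sys
g,l=float(sys.argv[1]),float(sys.argv[2])
print(round(s["time_s"],2),"need",diff(cur(),pose(g,l,37)).round(2),s["force"].round(1),s["moment"].round(2),s["opening"].round(3),s["joint_positions"].round(0))
E
python3 chk.py 1.26 .3
```

```text
Traceback (most recent call last):
  File "chk.py", line 4, in <module>
    print(round(s["time_s"],2),"need",diff(cur(),pose(g,l,37)).round(2),s["force"].round(1),s["moment"].round(2),s["opening"].round(3),s["joint_positions"].round(0))
                                                                                                                 ^^^^^^^^^^^^^^^^^^
AttributeError: 'float' object has no attribute 'round'
```

```bash
sed -i 's/,s\["opening"\].round(3)//' chk.py; python3 chk.py 1.26 .3
python3 - <<'E'
from ov import *
ov("scene","pics/s11.png",1.26,0.3,(185,120,300,235),-8,5)
E
```

```text
17.05 need [-0.04 -0.03  0.02  0.02 -0.03  0.04] [ 3.1  0.7 -2.9] [ 0.07 -0.52 -0.03] [-10.  35.  89.  -7.  72.  71.]
```

View pics/s11.png

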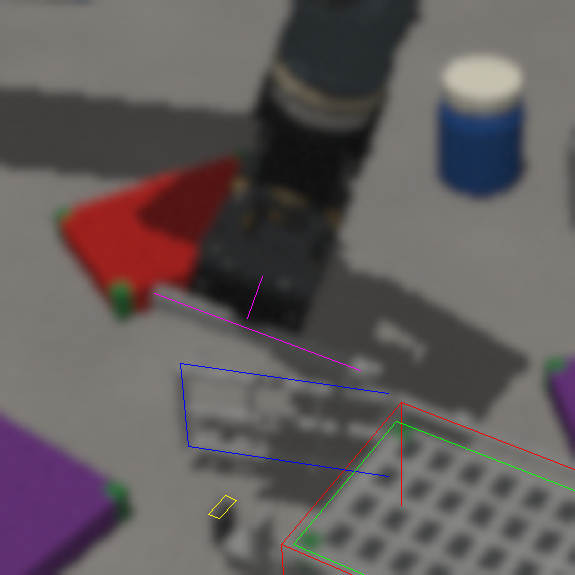

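Request:
send_rows(moves=[[-0.03,0.303,0.008,-0.133,0,-0.431,1],[-0.03,0.303,0.008,-0.133,0,-0.431,1],[-0.03,0.303,0.008,-0.133,0,-0.431,1],[-0.03,0.303,0.008,-0.133,0,-0.431,1],[-0.03,0.303,0.008,-0.133,0,-0.431,1],[-0.025,0.303,0.008,-0.133,0,-0.431,1],[-0.025,0.303,0.008,-0.133,0,-0.431,1],[-0.025,0.303,0.008,-0.133,0,-0.431,1]])

```text
time_s: 18.1
position: [0.544, -0.0632, 0.1497]
tcp_rot: [[0.641, 0.743, -0.193], [0.71, -0.67, -0.217], [-0.29, 0.002, -0.957]]
force: [3.9, 3.2, -4.4]
opening: 0.171
```

```bash
python3 chk.py .63 .3
python3 - <<'E'
from ov import *
ov("scene","pics/s12.png",.63,0.3,(185,140,300,255),-8,5)
E
```

```text
18.1 need [-0.05 -0.02  0.02  0.02 -0.03  0.03] [ 3.9  3.2 -4.4] [ 0.61 -0.76 -0.06] [-10.  35.  90. -16.  65.  40.]
```

View pics/s12.png

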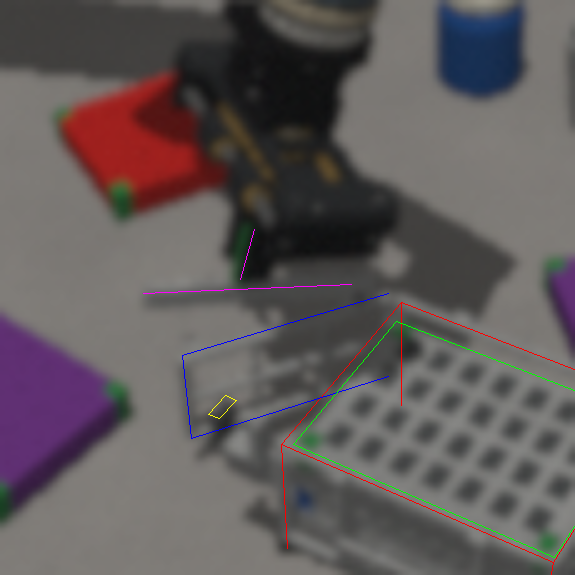

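Request:
send_rows(moves=[[-0.035,0.303,0.008,-0.133,0,-0.431,1],[-0.035,0.303,0.008,-0.133,0,-0.431,1],[-0.035,0.303,0.008,-0.133,0,-0.431,1],[-0.025,0.303,0.008,-0.133,0,-0.431,1],[-0.025,0.303,0.008,-0.133,0,-0.431,1],[0,0,0,0,0,0,1]])

```text
time_s: 18.9
position: [0.5728, -0.086, 0.1496]
tcp_rot: [[0.323, 0.941, -0.096], [0.901, -0.337, -0.273], [-0.29, 0.002, -0.957]]
force: [3.3, 5.9, -5.3]
opening: 0.173
```

```bash
python3 chk.py .236 .3
python3 - <<'E'
from ov import *
ov("scene","pics/s13.png",.236,0.3,(185,140,300,255),-8,5)
E
```

```text
18.9 need [-0.05  0.    0.01  0.01 -0.03  0.01] [ 3.3  5.9 -5.3] [ 1.17 -0.77  0.07] [-11.  35.  90. -19.  59.  19.]
```

View pics/s13.png

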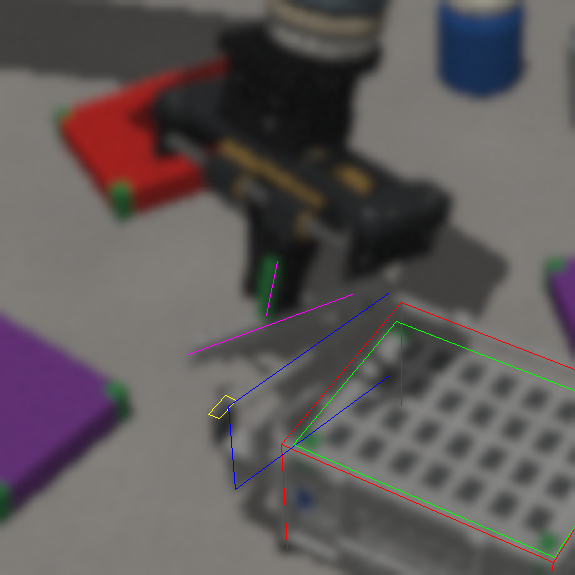

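Request:
send_rows(moves=[[-0.035,0.303,0.008,-0.133,0,-0.431,1],[-0.035,0.303,0.008,-0.133,0,-0.431,1],[0,0,0,0,0,0,1]])

```text
time_s: 19.32
position: [0.5863, -0.0917, 0.1495]
tcp_rot: [[0.178, 0.983, -0.052], [0.94, -0.186, -0.285], [-0.289, 0.002, -0.957]]
force: [4.7, 6.0, -6.2]
opening: 0.172
```

Request:
send_rows(moves=[[-0.015,0.15,0.004,-0.067,0,-0.215,1],[-0.015,0.15,0.004,-0.067,0,-0.215,1],[0,0,0,0,0,0,1]])

```text
time_s: 19.7
position: [0.5932, -0.0937, 0.1495]
tcp_rot: [[0.104, 0.994, -0.03], [0.951, -0.108, -0.288], [-0.29, 0.001, -0.957]]
force: [4.0, 4.4, -5.3]
opening: 0.17
```

```bash
python3 chk.py 0 .3
python3 - <<'E'
from ov import *
ov("scene","pics/s14.png",0,0.3,(185,140,300,255),-8,5)
ov("top","pics/t14.png",0,0.3,TC,-8,4)
P=[pose(0,l,37) for l in np.linspace(.3,0,7)] if 0 else None
E
python3 - <<'E'
from plan import *
P=[pose(0,l,37) for l in np.linspace(.3,0,7)]
print(diff(P[0],P[1]).round(3))
E
```

```text
19.7 need [-0.05  0.03  0.01  0.01 -0.03  0.01] [ 4.   4.4 -5.3] [ 1.28 -0.59  0.01] [-11.  35.  90. -20.  56.   7.]
[-0.032  0.     0.167 -0.     0.286 -0.   ]
```

View pics/s14.png

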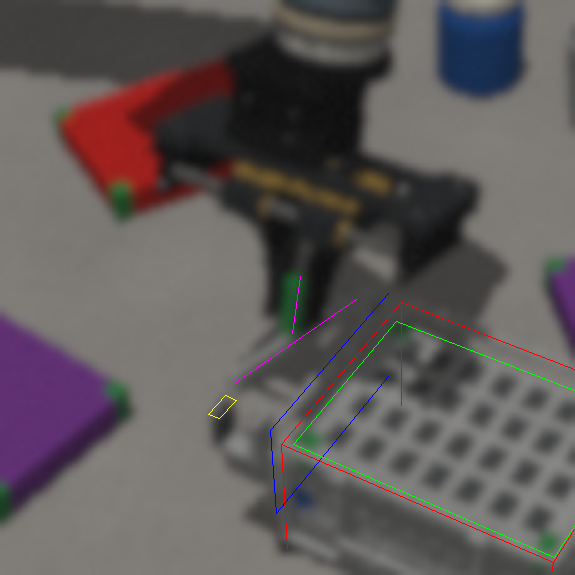

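View pics/t14.png

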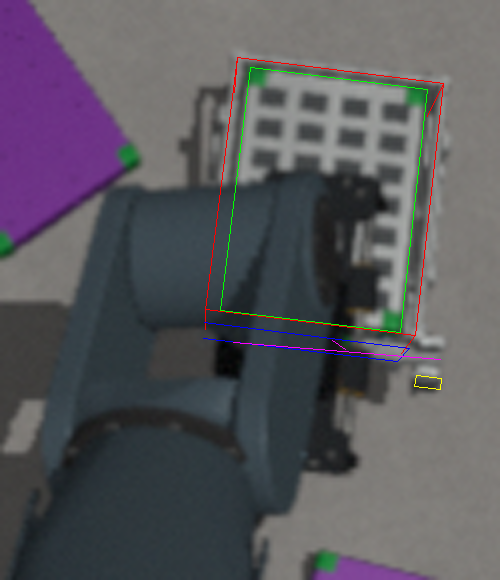

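Request:
send_rows(moves=[[-0.05,0.05,0,0,0,0,1],[0,0.04,0,0,0,-0.05,1],[0,0,0,0,0,0,1]])

```text
time_s: 20.18
position: [0.594, -0.0942, 0.1491]
tcp_rot: [[0.095, 0.995, -0.033], [0.953, -0.101, -0.287], [-0.288, -0.004, -0.957]]
force: [2.1, 7.8, -6.2]
opening: 0.176
```

```bash
python3 chk.py 0 .3
```

```text
20.18 need [-0.04 -0.01 -0.01 -0.01 -0.04  0.06] [ 2.1  7.8 -6.2] [ 1.66 -0.39 -0.11] [-11.  35.  90. -20.  56.   6.]
```

Request:
send_rows(moves=[[0.08,0,0,0,0,0,1],[-0.02,0,0.167,0,0.286,0,1],[-0.02,0,0.167,0,0.286,0,1],[-0.032,0,0.167,0,0.286,0,1],[-0.032,0,0.167,0,0.286,0,1],[0,0,0,0,0,0,1]])

```text
time_s: 20.92
position: [0.5933, -0.1007, 0.1338]
tcp_rot: [[0.101, 0.995, -0.015], [0.99, -0.102, -0.094], [-0.095, -0.006, -0.995]]
force: [1.8, 5.2, -2.6]
opening: 0.176
```

```bash
python3 chk.py 0 .1;  python3 - <<'E'
from ov import *
ov("scene","pics/s15.png",0,0.1,(185,140,300,255),-8,5)
ov("top","pics/t15.png",0,0.1,TC,-8,4)
E
```

```text
20.93 need [-0.05 -0.01 -0.01 -0.03 -0.03  0.05] [ 1.8  5.2 -2.6] [ 0.95 -0.17 -0.08] [-17.  35.  90.  -7.  54.  -8.]
```

View pics/s15.png

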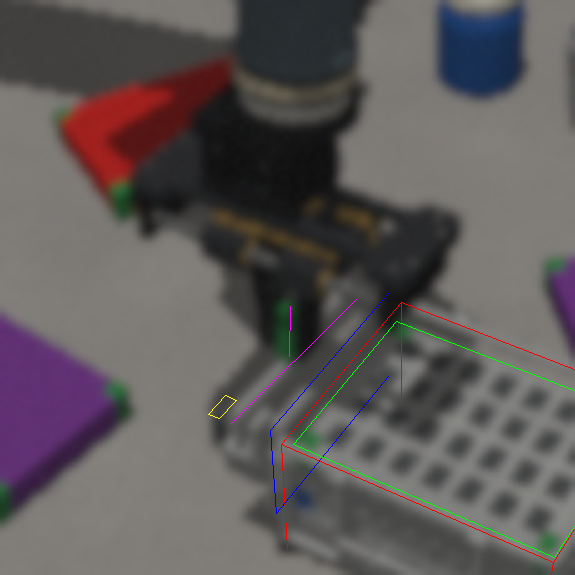

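View pics/t15.png

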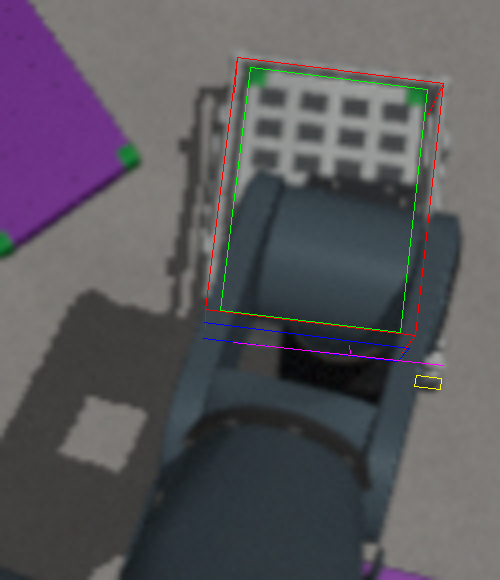

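Request:
send_rows(moves=[[-0.03,0,0.167,0,0.286,0,1],[-0.03,0,0.12,0,0.286,0,1],[0,0,0,0,0,0,1]])

```text
time_s: 21.4
position: [0.593, -0.1025, 0.1267]
tcp_rot: [[0.101, 0.995, -0.006], [0.995, -0.101, 0.005], [0.005, -0.006, -1.0]]
force: [1.1, 6.3, -4.0]
opening: 0.177
```

```bash
python3 chk.py 0 0;  python3 - <<'E'
from ov import *
ov("scene","pics/s16.png",0,0,(185,140,300,255),-8,5)
E
```

```text
21.4 need [-0.07 -0.    0.03 -0.04 -0.03  0.05] [ 1.1  6.3 -4. ] [ 0.88 -0.25 -0.15] [-21.  35.  90.   0.  55. -15.]
```

View pics/s16.png

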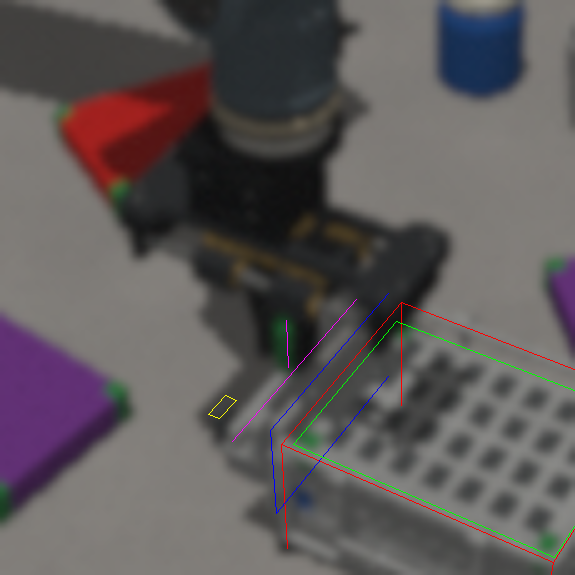

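Bar looks down behind the striker. Open the fingers and rise.

Request:
send_rows(moves=[[0,0,0,0,0,0,-0.5],[0,0,0,0,0,0,-0.5],[0,0,0,0,0,0,-0.5],[0,0,0,0,0,0,-0.5],[0,0,0,0,0,0,-0.5],[0,0,-0.5,0,0,0,-0.5],[0,0,-1,0,0,0,-0.5],[0,0,-1,0,0,0,-0.5],[0,0,-1,0,0,0,-0.5],[0,0,-1,0,0,0,-0.5]])

```text
time_s: 22.7
position: [0.595, -0.1044, 0.2421]
tcp_rot: [[0.098, 0.995, -0.002], [0.995, -0.098, 0.0], [0.0, -0.002, -1.0]]
force: [-0.3, -0.2, -0.4]
opening: 0.749
```

Request:
send_rows(moves=[[0,-1,0,0,0,0,-0.5],[0,-1,0,0,0,0,-0.5],[0,-1,0,0,0,0,-0.5],[0.5,-1,0,0,0,0,-0.5],[1,0,0,0,0,0,-0.5],[1,0,0,0,0,0,-0.5],[1,0,0,0,0,0,-0.5],[1,0,0,0,0,0,-0.5],[1,0,0,0,0,0,-0.5],[1,0,0,0,0,0,-0.5],[1,0,0,0,0,0,-0.5],[1,0,0,0,0,0,-0.5]])

```text
time_s: 24.2
position: [0.5164, 0.1177, 0.2416]
tcp_rot: [[0.098, 0.995, -0.002], [0.995, -0.098, 0.001], [0.001, -0.002, -1.0]]
force: [-0.2, -0.2, -0.1]
opening: 0.749
```

```bash
python3 st.py;  python3 - <<'E'
from ov import *
ov("scene","pics/s17.png",0,0,(195,150,310,265),-8,5)
ov("top","pics/t17.png",0,0,TC,-8,4)
for n,cr,f in(("scene",(195,150,310,265),5),("top",(195,145,320,240),6)):
    c=vision.capture(n);x0,y0,x1,y1=cr
    cv2.imwrite(f"pics/{n}18.png",cv2.cvtColor(cv2.resize(c["img"][y0:y1,x0:x1],None,fx=f,fy=f,interpolation=cv2.INTER_CUBIC),cv2.COLOR_RGB2BGR))
    cv2.imwrite(f"pics/{n}full.png",cv2.cvtColor(c["img"],cv2.COLOR_RGB2BGR))
E
```

```text
24.2 TCP rack mm [-222.4  182.1  241.6] yaw x rel rack 90.73
[[0.098, 0.995, -0.002], [0.995, -0.098, 0.001], [0.001, -0.002, -1.0]] [-0.2 -0.2 -0.1] 0.749 [ 0.7 21.6 94.4  0.  64.2  6.3]
```

View pics/s17.png

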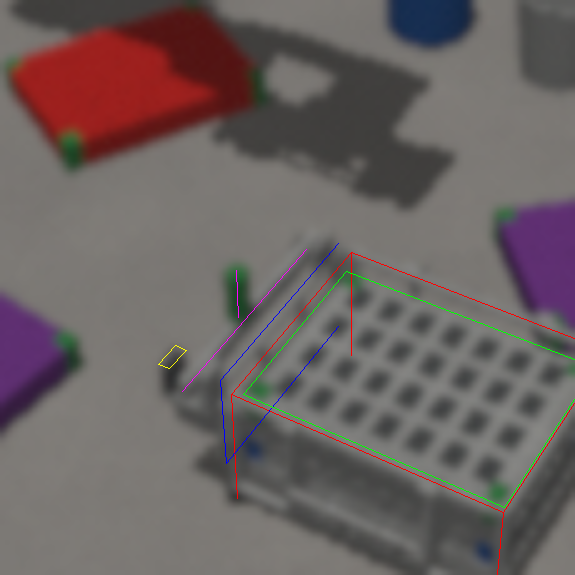

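View pics/scene18.png

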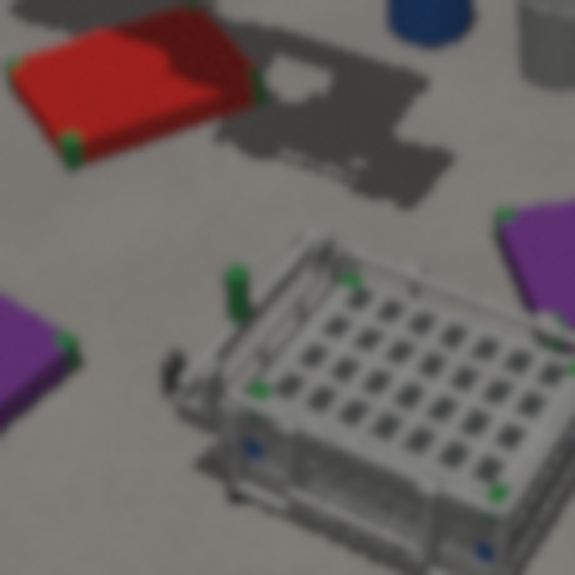

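View pics/top18.png

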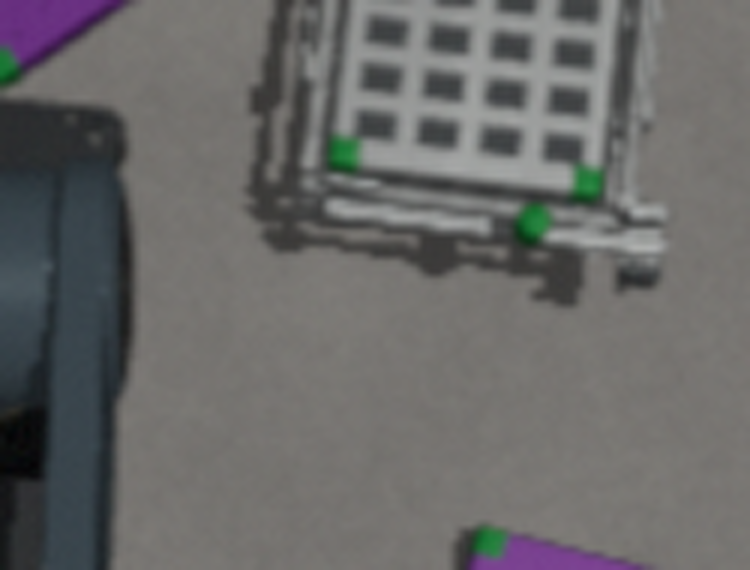

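View pics/t17.png

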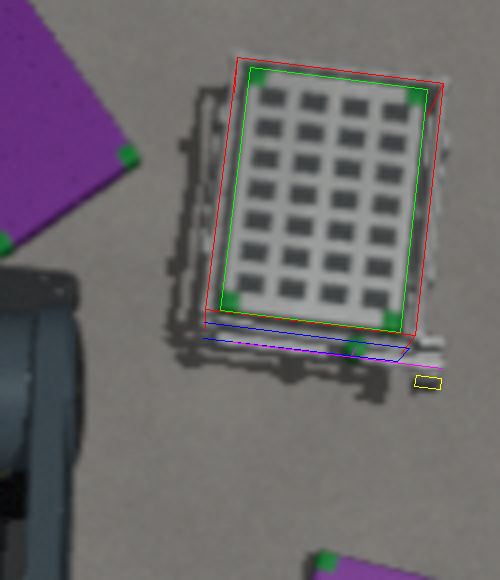

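View pics/topfull.png

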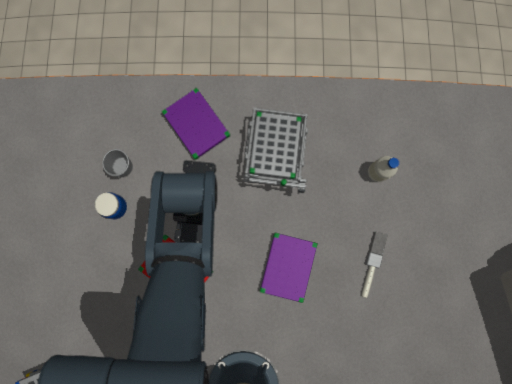

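Run:
```python
from plan import *
c=vision.capture("top");sc=vision.capture("scene")
# green-mask columns of knob in scene
h=cv2.cvtColor(sc["img"],cv2.COLOR_RGB2HSV); m=cv2.inRange(h,(45,80,30),(85,255,255))
ys,xs=np.where(m[200:216,238:247]>0); print("scene rows",ys.min()+200,ys.max()+200,xs.mean()+238)
q=[q for q,a in green(c["img"]) if 276<q[0]<292 and 176<q[1]<190 ]; print(q)
# predicted for tilt l
for l in (0,.05,.1,.17):
    P=pose(0,l,8+19); top=pose(0,l,48+19)   # TCP = h-19 along n
    a=proj(sc,[pose(0,l,8+19)[:3,3],pose(0,l,48+19)[:3,3]]); b=proj(c,[top[:3,3]])
    print(l,a.round(1).tolist(),b.round(1).tolist())
# along bar: depth heights of bar near tip from top cam
H=[]
for fx,fy in ((345,208),(400,213),(450,220),(580,238),(620,242),(650,244)):
    u,v=195+fx/6,145+fy/6; d=c["depth"][int(v),int(u)]
    o,r=ray(c,[[u,v]]); X=o+r[0]*d; print((fx,fy),inrack(X).round(0))
```

```text
scene rows 203 213 242.15625
[array([283.29032258, 181.96774194])]
0 [[242.2, 212.8], [241.7, 203.5]] [[283.4, 181.3]]
0.05 [[242.2, 211.8], [242.0, 202.1]] [[282.6, 181.0]]
0.1 [[242.3, 210.7], [242.5, 200.6]] [[281.8, 180.7]]
0.17 [[242.4, 209.2], [243.1, 198.5]] [[280.4, 180.2]]
(345, 208) [-123.   54.  118.]
(400, 213) [-122.   28.  117.]
(450, 220) [-122.    4.  114.]
(580, 238) [-123.  -57.  117.]
(620, 242) [-123.  -75.  117.]
(650, 244) [-122.  -89.  119.]
```

```bash
python3 -c "
from rig import bot
print(bot.hand_in())"
```

```text
the job is handed in; nothing more can be done
None
```

I pushed the stainless cassette with green corners fully home, then swung the gate shut by its gripped knob with the bar lifted about 0.3 rad over the striker. I lowered the bar into the catch, released it, moved the arm clear and handed the job in at about 24 s of the 58 s allowed.

Last checks:
- **Cassette:** it stopped hard at about 20 N. Its outline in the pictures matches the home position to within a few millimetres.
- **Latch bar:** depth readings put its top level at about 117 mm along its length (116 expected). It sits at rack x of about -122 mm, between striker and back plate. The knob's position in both pictures fits zero tilt best.
- **Forces:** the force reading was about 8 N or less in each axis while moving the gate, with no sign of ramming the striker. It was near zero after the arm backed off.
- **Other things:** the bottle, jar, beaker, brush and the two purple cassettes stand as they did at the start in the last top picture. The arm hid most of the red cassette there; the scene-camera view shows it undisturbed.

The knob sat up to about 3 mm off my rack model in the pictures at times, and the model's hinge seems slightly out. Neither affected the result. I did not test the latch by pulling on the gate.

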